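# Lock the hanger carriage with its ball-lock pin and hang up the brackets

## Robot

A 6-joint arm with a two-finger parallel gripper is mounted at the origin on the work surface. World frame = base frame: x ahead of the robot, y to its left, z up, the work surface at z = 0. Lengths are in mm, angles in rad, forces in N, time in s.
With the tool pointing down it reaches from about 350 to 775 mm from the base axis. Payload 7.3 kg.
Tool frame: the origin (TCP) lies at the centre of the arm's flange, where the gripper is bolted on; the fingertips stand 178 mm ahead of it and the grasp point (between the pads) lies 159 mm ahead of it; z points along the fingers, y is the direction in which the jaws open and shut (so a half turn about z gives the same grasp; the last joint's range is limited). The gripper opens to 92 mm and grips with 3 to 60 N. Pads are 19 mm wide; open, the fingers measure 130 mm over their backs; the gripper's body (75 mm by 190 mm) begins 47 mm behind the grasp point.
Start: joints at [0.985, 0.342, 1.524, -0, 1.275, -0.146], TCP at [223.503, 475.052, 404.741] pointing down, gripper open.
Joint ranges: [-2.53, 2.53], [-0.77, 2.02], [0.04, 2.7], [-1, 4.14], [0.28, 2.66], [-3.11, 3.11]. Speed limits (rad/s): [2.57, 2.57, 3.14, 3.14, 3.14, 3.14].

## Interface

Orientations are given as [roll, pitch, yaw] about the fixed x, y, z axes, in that order (R = Rz(yaw) Ry(pitch) Rx(roll)).
In Python, from plant import get_obs, capture, close_job gives the robot as it stands. The module is installed in compiled form; this text tells all that it offers.
- The arm moves only by the shell command python3 -m pendant 'ROWS'. ROWS is JSON, a list of rows, each a list of 3 entries, a list of its own where there are three numbers: the shift along the tool's x, y, z in m, then the turn, a rotation vector about the tool's x, y, z in rad, then the finger opening in m, from 0 to 0.0918. In form: [[[tx, ty, tz], [wx, wy, wz], fingers], ...]. A call has 1 to 10 rows; each row is the pose to reach, as a shift and turn from the pose commanded when the call began, along the tool's axes at that moment; what a row does not reach only later rows make up. A row lasts 1/12 s, in which the tool goes at most 41.7 mm and 7.16 degrees, less where a joint would pass 70% of its speed; a pose out of reach is approached as far as the arm can. A call with a gripper value outside its range is refused whole. The fingers move at their own pace and stop on an object; the grip force is fixed at half the most. Time passes only in rows, so rows that repeat a pose let the fingers close. It gives the time, the measured TCP pose, the force and the opening at its end, in the units of the state.
- get_obs(): the state, without advancing time (a new reading comes with each control period).
- capture(name): name is "side" or "top"; returns a dict with "color" (400x640x3 uint8, red, green, blue), "mtx" (3x3 intrinsics, pixels), "dist" ([k1, k2, p1, p2, k3] as OpenCV has them; the pictures are not rectified), "rvec" (rotation vector, rad) and "tvec" (3), from world to camera coordinates, as OpenCV has them. Camera axes: x right, y down, z forward; pixel columns grow to the right and rows downward; lengths in mm; the calibration is good to about 2 mm. A picture is of the moment at which its call begins. There is no depth.
- close_job(): hands the job in, once; it reports no verdict.
The state is a dict: "time": time; "joint_positions": joint angles; "dq": joint speeds; "tau": joint torques, N m; "tool_pos": TCP position; "tcp_rot": TCP orientation; "contact_force": force on the tool from outside, world axes, zero at the start; "moment": the same for the moment, N m; "grip_width": finger opening in mm.
Only numpy, scipy, OpenCV 4.12 (cv2) and the standard library are available. Lean on these libraries where they do the work, as an engineer would, in place of code of your own. Each camera call takes 0.05 s, during which the arm holds its last target. There are 200 camera calls.

## Task

Slide the hanger carriage along its rail until the hole in its tongue lies over the hole in the steel lug, then take the ball-lock pin from its stand and, with its thumb button held in, push it fully home through both holes and let go so that the button springs out and the pin locks. Only then hang every T-foot bracket from the bench by its hole on a peg of the carriage, one to a peg, hanging upright, and leave the other things on the bench where they are.

Things in the scene. Friction and masses are not known exactly. Their poses are not given: they have to be found in the camera images.
- rail: Fixed aluminium rail, 660 mm long along its y axis (-360 to +300 mm), 80 mm wide, 24 mm high, black end caps. Origin on the bench under it; z up; -x faces the robot roughly; its yaw varies. On its robot side a steel lug: flat plate (x -95 to -25, y 125 to 215 mm, top at 50 mm height, 14 mm thick) on two side walls, with a vertical through hole and open space below.
- lug_hole (a point): Centre of the lug's vertical hole, 17 mm in diameter, at the lug's top face (height 50 mm). Axes as the rail's. Lug plate 14 mm thick.
- carriage (a joint): Position (m) of the hanger carriage along the rail's +y, range 0 to 0.15, friction about 2 N, stays where left. The carriage hole lies exactly over the lug hole at 0.110; it starts lower.
- carriage_hole (a point): Centre of the vertical hole (17 mm diameter, 12 mm thick tongue, 70 x 70 mm in plan) in the carriage's tongue, at its top face, height 63 mm; the tongue passes 1 mm over the lug. Axes as the rail's.
- carriage_grip (a point): Top centre of the carriage's black upright grip fin: 36 mm along rail x, 16 mm thick along rail y, rising 50 mm above the carriage (top at 113 mm height). It lies 55 mm in rail +x and 60 mm in rail +y from the carriage hole. Slide the carriage by pinching or pushing this fin.
- stand: Fixed grey plastic stand block 70 x 70 x 55 mm high with a loose 27 mm bore in which the pin waits upright. Origin under its centre.
- pin: Ball-lock pin, upright (z up) in the stand. Origin at the centre of the underside of its collar, the shoulder that rests on the plate. Steel collar 36 mm diameter x 8 mm high, black head above it; below, shaft 14 mm diameter, 47 mm long, the last 10 mm tapered to 5 mm. About 180 g. Fully home, the collar lies on the carriage tongue.
- pin_button (a joint): Travel (m) of the pin's thumb button: 0 out (balls out, locking), 0.006 fully in (balls drawn in). Spring return, 3 to 8 N. It cannot come fully out while the balls are inside a hole.
- peg0 (a point): Middle of peg 0 (nearest the carriage hole), on its axis, 170 mm above the bench. Steel, 12 mm diameter, along rail x, from a cross bar on the +x side (face 33 mm from here, bar top 180 mm high) to a free end 51 mm towards -x; its last 10 mm bends up by 6 mm. Pegs are 90 mm apart and move with the carriage. Axes as the rail's.
- peg1 (a point): Middle of peg 1 (second from the carriage hole), on its axis, 170 mm above the bench. Steel, 12 mm diameter, along rail x, from a cross bar on the +x side (face 33 mm from here, bar top 180 mm high) to a free end 51 mm towards -x; its last 10 mm bends up by 6 mm. Pegs are 90 mm apart and move with the carriage. Axes as the rail's.
- peg2 (a point): Middle of peg 2 (third from the carriage hole), on its axis, 170 mm above the bench. Steel, 12 mm diameter, along rail x, from a cross bar on the +x side (face 33 mm from here, bar top 180 mm high) to a free end 51 mm towards -x; its last 10 mm bends up by 6 mm. Pegs are 90 mm apart and move with the carriage. Axes as the rail's.
- bracket0_hole (a point): Hole of T-foot bracket0 (may be absent; all alike, aluminium, about 280 g). The point is the centre of the round hole (32 mm diameter, along its x) through the upright plate: 70 mm wide (its y), 8 mm thick (its x), top edge 55 mm above the point. Foot 70 x 70 x 8 mm, underside 75 mm below the point. Pinch the plate by its top edge. Hung, the point lies 10 mm below the peg's axis.
- bracket1_hole (a point): Hole of T-foot bracket1 (may be absent; all alike, aluminium, about 280 g). The point is the centre of the round hole (32 mm diameter, along its x) through the upright plate: 70 mm wide (its y), 8 mm thick (its x), top edge 55 mm above the point. Foot 70 x 70 x 8 mm, underside 75 mm below the point. Pinch the plate by its top edge. Hung, the point lies 10 mm below the peg's axis.
- bracket2_hole (a point): Hole of T-foot bracket2 (may be absent; all alike, aluminium, about 280 g). The point is the centre of the round hole (32 mm diameter, along its x) through the upright plate: 70 mm wide (its y), 8 mm thick (its x), top edge 55 mm above the point. Foot 70 x 70 x 8 mm, underside 75 mm below the point. Pinch the plate by its top edge. Hung, the point lies 10 mm below the peg's axis.
- screwdriver: Screwdriver lying on the bench. Bystander: leave alone.
- tape: Yellow tape measure, 70 x 40 x 65 mm high. Bystander: leave alone.
- screw_box: Small open cardboard box of screws, 75 x 60 x 40 mm high. Bystander: leave alone.
- offcut: Aluminium channel offcut, 100 x 40 x 30 mm. Bystander: leave alone.
- mallet: Hammer lying at the side. Bystander: leave alone.
- pin_head (a point): Centre of the pin's black head, 28 mm above the pin's origin: 44 mm (pin x) x 26 mm (pin y) x 40 mm high. A steel thumb button, 18 mm diameter, sticks 7 mm out of the middle of its +x face; squeezing the head along pin x (51 mm over the button, 45 mm with it fully in) presses it.
- pin_balls (a point): Middle of the two locking balls, 32 mm below the pin's origin (29 to 35 mm). Button out: they stick out along pin +-y, 22 mm across, and block the 17 mm holes both ways. Button fully in: inside the shaft. With the pin fully home they are 2 mm clear below the lug.
- peg3 (a point): Middle of peg 3 (farthest from the carriage hole), on its axis, 170 mm above the bench. Steel, 12 mm diameter, along rail x, from a cross bar on the +x side (face 33 mm from here, bar top 180 mm high) to a free end 51 mm towards -x; its last 10 mm bends up by 6 mm. Pegs are 90 mm apart and move with the carriage. Axes as the rail's.
- bracket3_hole (a point): Hole of T-foot bracket3 (may be absent; all alike, aluminium, about 280 g). The point is the centre of the round hole (32 mm diameter, along its x) through the upright plate: 70 mm wide (its y), 8 mm thick (its x), top edge 55 mm above the point. Foot 70 x 70 x 8 mm, underside 75 mm below the point. Pinch the plate by its top edge. Hung, the point lies 10 mm below the peg's axis.
Things that resemble listed ones, but are neither listed nor needed, are in the scene too. Leave any orange or purple look-alike of the pin alone.

How it is judged (in metres and radians):
On the way, in this order (a step that is already met when the one before it is completed fails the run):
1. the carriage hole lies over the lug hole (within 6 mm) (value of joint carriage between 0.104 and 0.116 m), for 0.2 s.
2. the pin is fully home through both holes and locked, its button out and let go, before any bracket is hung (horizontal distance between pin and lug_hole below 0.004 m and z of pin in the frame of carriage_hole between -0.004 and 0.003 m and angle between pin's own z axis and vertical below 0.15 rad and value of joint pin_button below 0.0012 m and contact force between the fingers and pin below 0.1 N and not (distance between bracket0_hole and peg0 below 0.036 m or distance between bracket0_hole and peg1 below 0.036 m or distance between bracket0_hole and peg2 below 0.036 m or distance between bracket0_hole and peg3 below 0.036 m) and not (distance between bracket1_hole and peg0 below 0.036 m or distance between bracket1_hole and peg1 below 0.036 m or distance between bracket1_hole and peg2 below 0.036 m or distance between bracket1_hole and peg3 below 0.036 m) and not (distance between bracket2_hole and peg0 below 0.036 m or distance between bracket2_hole and peg1 below 0.036 m or distance between bracket2_hole and peg2 below 0.036 m or distance between bracket2_hole and peg3 below 0.036 m) and not (distance between bracket3_hole and peg0 below 0.036 m or distance between bracket3_hole and peg1 below 0.036 m or distance between bracket3_hole and peg2 below 0.036 m or distance between bracket3_hole and peg3 below 0.036 m)), for 0.3 s.
At the end, for the whole second after the job is handed in: The pin is through both holes (axis within 4 mm, collar within 3 mm of the tongue), button out within 1.2 mm; every bracket present hangs by its hole on a peg (hole centre within 36 mm of the peg's middle, tilt under 0.3 rad) (horizontal distance between pin and lug_hole below 0.004 m and z of pin in the frame of carriage_hole between -0.004 and 0.003 m and angle between pin's own z axis and vertical below 0.15 rad and value of joint pin_button below 0.0012 m and (distance between bracket0_hole and peg0 below 0.036 m or distance between bracket0_hole and peg1 below 0.036 m or distance between bracket0_hole and peg2 below 0.036 m or distance between bracket0_hole and peg3 below 0.036 m) and angle between each of bracket0_hole, bracket1_hole, bracket2_hole, bracket3_hole's own z axis and vertical below 0.3 rad and (distance between bracket1_hole and peg0 below 0.036 m or distance between bracket1_hole and peg1 below 0.036 m or distance between bracket1_hole and peg2 below 0.036 m or distance between bracket1_hole and peg3 below 0.036 m) and (distance between bracket2_hole and peg0 below 0.036 m or distance between bracket2_hole and peg1 below 0.036 m or distance between bracket2_hole and peg2 below 0.036 m or distance between bracket2_hole and peg3 below 0.036 m) and (distance between bracket3_hole and peg0 below 0.036 m or distance between bracket3_hole and peg1 below 0.036 m or distance between bracket3_hole and peg2 below 0.036 m or distance between bracket3_hole and peg3 below 0.036 m)); the robot touches nothing.
It fails at once if screwdriver lying on the bench moved by more than 50 mm (distance of screwdriver from where it was at the start of the episode above 0.05 m).
It fails at once if yellow tape measure moved by more than 50 mm (distance of tape from where it was at the start of the episode above 0.05 m).
It fails at once if small open cardboard box of screws moved by more than 50 mm (distance of screw_box from where it was at the start of the episode above 0.05 m).
It fails at once if aluminium channel offcut moved by more than 50 mm (distance of offcut from where it was at the start of the episode above 0.05 m).
It fails at once if hammer lying at the side moved by more than 50 mm (distance of mallet from where it was at the start of the episode above 0.05 m).
Of bracket0, bracket1, bracket2, bracket3 only 3 to 4 are there at a start; the rules pass over those that are not, and their reading is None.
At some moment in a run one of bracket0, bracket1, bracket2, bracket3 may be knocked a few centimetres aside while the robot is not near it.
It also fails if it takes over 210 s, if anything falls off the work surface, if the arm or the gripper's body presses on something with over 40 N, if the wrist force passes 120 N, or if a joint passes its speed limit or range.

## Working session

There is one attempt and no reset: what is moved stays moved. The work goes in short steps, Python scripts to look and compute and a shell command to move; the robot and the scene stay as the last step left them, time stands still between calls to the robot, and variables do not carry over. Pictures are saved under pics/ and viewed, about 12 in all and at most 16, crops included, and the job is handed in when it is done.

```bash
mkdir -p pics && cat > h.py <<'E'
import numpy as np, cv2
from plant import get_obs, capture
from scipy.spatial.transform import Rotation as R
def cam(n):
    c=capture(n); return c
def save(c,f): cv2.imwrite(f,cv2.cvtColor(c["color"],cv2.COLOR_RGB2BGR))
def ray(c,px,z):
    """pixels -> world xy at height z"""
    p=cv2.undistortPoints(np.array(px,float).reshape(-1,1,2),np.array(c["mtx"]),np.array(c["dist"])).reshape(-1,2)
    Rm=cv2.Rodrigues(np.array(c["rvec"],float))[0];t=np.array(c["tvec"],float).ravel()
    o=-Rm.T@t; d=np.c_[p,np.ones(len(p))]@Rm
    s=(np.array(z)-o[2])/d[:,2]
    return o+d*s[:,None]
def proj(c,P):
    return cv2.projectPoints(np.array(P,float).reshape(-1,1,3),np.array(c["rvec"],float),np.array(c["tvec"],float),np.array(c["mtx"]),np.array(c["dist"]))[0].reshape(-1,2)
def crop(c,f,x0,y0,x1,y1,s):
    im=cv2.cvtColor(c["color"],cv2.COLOR_RGB2BGR)[y0:y1,x0:x1]
    cv2.imwrite(f,cv2.resize(im,None,fx=s,fy=s,interpolation=cv2.INTER_CUBIC))
E
python3 - <<'E'
from h import *
for n in("top","side"):
    c=cam(n); save(c,f"pics/{n}0.png"); np.save(f"{n}.npy",c,allow_pickle=True)
    Rm=cv2.Rodrigues(np.array(c["rvec"],float))[0]; print(n,-Rm.T@np.array(c["tvec"]).ravel(),Rm[2],c["mtx"])
o=get_obs();print(o)
E
```

```text
top [ 316.94787014  -77.09733327 1100.86064717] [ 0.15991417 -0.01502746 -0.98701653] [[437.56119025   0.         317.56076539]
 [  0.         437.56119025 198.29685756]
 [  0.           0.           1.        ]]
side [  329.94044031 -1134.79430567  1028.5410991 ] [ 0.09926417  0.75556685 -0.64750704] [[458.88035899   0.         323.68363471]
 [  0.         458.88035899 202.38810553]
 [  0.           0.           1.        ]]
{'time': 0.1, 'joint_positions': array([ 9.85044731e-01,  3.42647299e-01,  1.52488593e+00, -2.12401069e-05,
        1.27543649e+00, -1.46021242e-01]), 'dq': array([-3.77120712e-04, -1.87415760e-03, -1.60426901e-03, -9.21007986e-05,
        1.32081273e-03,  8.93750738e-04]), 'tau': array([ 1.68677190e-03, -4.32008529e+01, -2.44692868e+01,  7.18220067e-02,
        5.27566276e-02, -5.88615740e-05]), 'tool_pos': array([223.41775592, 474.96053861, 404.12970055]), 'tcp_rot': array([-3.14022729e+00, -1.80271106e-04,  2.70186837e+00]), 'contact_force': array([-0.13393734,  0.36318877,  0.36062562]), 'moment': array([-0.01030507,  0.09009672,  0.0290743 ]), 'grip_width': 92.23345301751696}
```

View pics/top0.png

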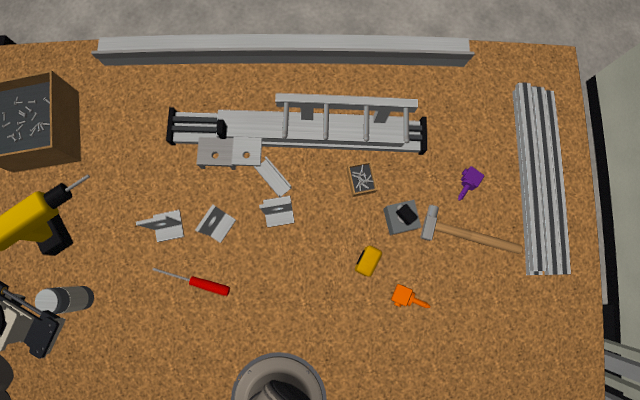

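View pics/side0.png

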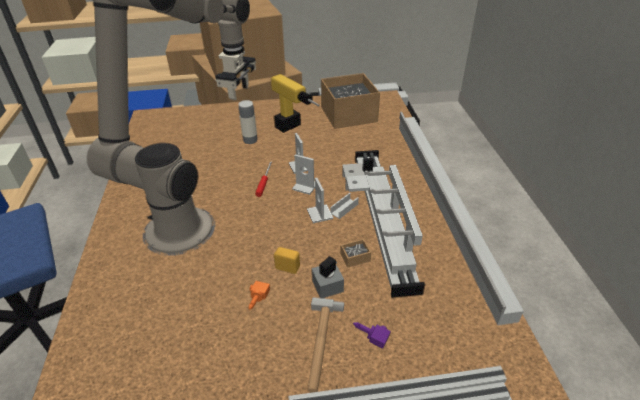

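The top view shows the rail at (170–425, 110–150), with the lug and tongue at (197–262, 138–167) and holes near (215,155) and (247,155). The fin is near (222,129). Three brackets stand at (165,225), (215,222) and (278,210). The stand with the black-headed pin is at (404,215), and the orange (405,296) and purple (470,182) look-alikes are to be left alone. The side view agrees with all of this.

```bash
python3 - <<'E'
from h import *
c=np.load("top.npy",allow_pickle=True).item()
a=cv2.resize(c["color"][90:175,160:270],None,fx=4.5,fy=4.5,interpolation=cv2.INTER_CUBIC)
b=cv2.resize(c["color"][190:245,375:445],None,fx=4.2,fy=4.2,interpolation=cv2.INTER_CUBIC)
im=np.zeros((400,800,3),np.uint8);im[:a.shape[0],:a.shape[1]]=a;im[:b.shape[0],500:500+b.shape[1]]=b
cv2.imwrite("pics/c1.png",im[...,::-1])
crop(c,"pics/c2.png",130,185,300,250,4.7)
E
```

```text
(no output)
```

View pics/c1.png

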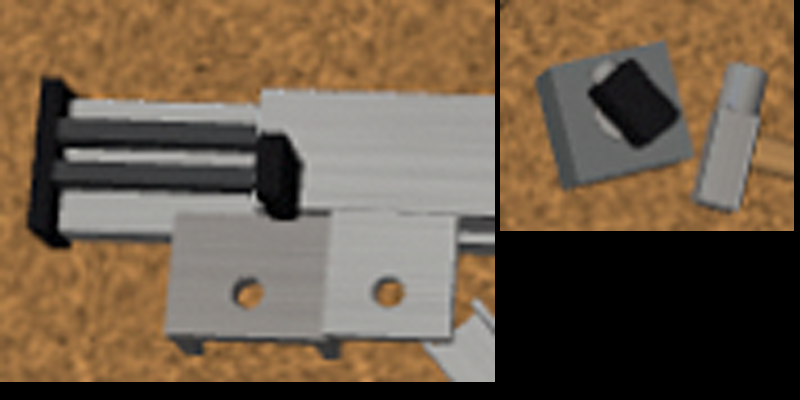

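View pics/c2.png

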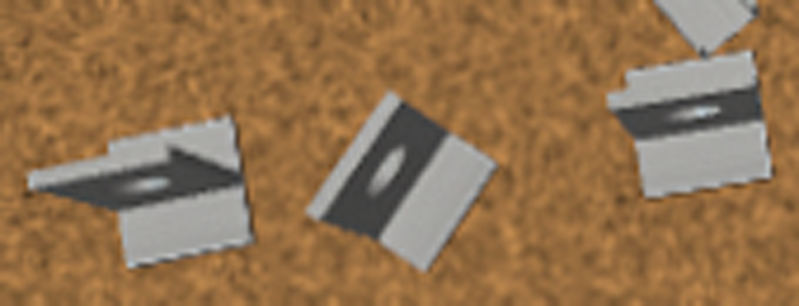

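The black-headed pin in the grey stand matches the description: black head, steel collar, in a stand. The orange and purple ones don't. Crop positions: lug hole (248,293) gives px (215.1,155.1), carriage hole (388,292) gives (246.2,154.9). There are three brackets. The loose channel beside the tongue is the offcut. Next I'll compute the rail, pin and bracket poses.

```bash
cat > geo.py <<'E'
from h import *
c=np.load("top.npy",allow_pickle=True).item()
# bar far edge at z=180
hsv=cv2.cvtColor(c["color"],cv2.COLOR_RGB2HSV)
pts=[]
for x in range(285,412,3):
    s=hsv[80:112,x,1].astype(float)
    k=np.argmax(s[:-1]-s[1:]); pts.append((x,80+k+0.5))
P=ray(c,pts,np.full(len(pts),180.))
v=cv2.fitLine(P[:,:2].astype(np.float32),cv2.DIST_HUBER,0,.01,.01).ravel()[:2]; v=v if v[1]>0 else -v
yaw=np.arctan2(-v[0],v[1]); ry=v; rx=np.array([v[1],-v[0]])
L,C=ray(c,[[215.1,155.1],[246.2,154.9]],[50.,63.])
print("yaw bar",yaw,"lug",L,"car",C,"in rail", (C-L)[:2]@rx,(C-L)[:2]@ry)
E
python3 - <<'E'
from geo import *
k=lambda X,Y:(X/4.5+160,Y/4.5+90)
Q=ray(c,[k(166,333),k(176,212),k(452,338),k(330,334)],[50.,50,63,63])[:,:2]
print("corners rel lug hole (exp -35,45;35,45)",[(round((q-L[:2])@rx,1),round((q-L[:2])@ry,1)) for q in Q[:2]])
print("rel car (exp -35,-35;-35,35)",[(round((q-C[:2])@rx,1),round((q-C[:2])@ry,1)) for q in Q[2:]])
# pin head top z: stand height55 -> collar under at 55?, head top 55+48=103
kp=lambda X,Y:((X-500)/4.2+375,Y/4.2+190)
H=ray(c,[kp(632,58),kp(680,112),kp(640,148),kp(590,95)],[103.]*4)[:,:2]
print("head top",H,H.mean(0),[np.linalg.norm(H[i]-H[(i+1)%4]) for i in range(4)])
S=ray(c,[kp(550,75),kp(665,42),kp(692,160),kp(568,188)],[55.]*4)[:,:2]
print("stand top",S,S.mean(0))
kb=lambda X,Y:(X/4.7+130,Y/4.7+185)
for n,e in dict(A=[(28,180),(172,150)],B=[(312,216),(393,95)],C=[(608,98),(757,78)]).items():
    E=ray(c,[kb(*q) for q in e],[130.]*2)[:,:2]; d=E[0]-E[1]
    print(n,"top edge",E.round(1),"mid",E.mean(0).round(1),"len",np.linalg.norm(d).round(1),"dir",np.arctan2(d[1],d[0]).round(3))
for n,f in dict(A=[(128,268),(253,240),(232,118)],B=[(424,270),(497,163),],C=[(648,197),(771,176),(753,53)]).items():
    print(n,"foot top corners",ray(c,[kb(*q) for q in f],[8.]*len(f))[:,:2].round(1).tolist())
s=np.load("side.npy",allow_pickle=True).item()
print(proj(s,[[*L[:2],50],[*C[:2],63],[*H.mean(0),103]]))
E
```

```text
yaw bar -0.040225103 lug [595.07378936 161.40274518  50.        ] car [592.12590103  81.78844744  63.        ] in rail 0.2561262018874926 -79.6684453120507
corners rel lug hole (exp -35,45;35,45) [(np.float64(-24.5), np.float64(43.7)), (np.float64(44.9), np.float64(44.5))]
rel car (exp -35,-35;-35,35) [(np.float64(-24.2), np.float64(-36.6)), (np.float64(-24.7), np.float64(29.9))]
head top [[ 466.2758965  -298.89070518]
 [ 436.20252591 -324.81951273]
 [ 416.28326281 -301.82765506]
 [ 445.61097028 -274.820474  ]] [ 441.09316388 -300.08958674] [np.float64(39.70781635213952), np.float64(30.42043000819907), np.float64(39.8685622203769), np.float64(31.72404773689791)]
stand top [[ 463.41659793 -261.30593707]
 [ 482.91106069 -329.31196161]
 [ 414.08209095 -342.83771683]
 [ 398.08429413 -270.20807589]] [ 439.62351093 -300.91592285]
A top edge [[415.7 318.7]
 [430.7 248.3]] mid [423.2 283.5] len 72.0 dir 1.78
B top edge [[399.5 178.7]
 [457.8 141.9]] mid [428.6 160.3] len 68.9 dir 2.578
C top edge [[456.7  38.6]
 [466.6 -32.4]] mid [461.6   3.1] len 71.7 dir 1.709
A foot top corners [[381.2, 310.2], [396.8, 242.4], [462.6, 257.0]]
B foot top corners [[381.5, 149.5], [438.9, 112.0]]
C foot top corners [[421.0, 30.7], [432.5, -34.8], [499.0, -24.5]]
[[349.65867593 171.65425448]
 [353.10908506 182.3883961 ]
 [324.8833043  261.51934753]]
```

```bash
cat > to.py <<'E'
import sys
from h import *
# grasp point target x y z yaw -> tool-frame shift, rotvec
x,y,z,yaw=map(float,sys.argv[1:5])
o=get_obs(); p=np.array(o["tool_pos"]); Rc=R.from_euler('xyz',o["tcp_rot"])
Rt=R.from_euler('xyz',[np.pi,0,yaw])
t=np.array([x,y,z])-Rt.apply([0,0,159])
rel=Rc.inv()*Rt; alt=Rc.inv()*R.from_euler('xyz',[np.pi,0,yaw+np.pi])
print("grasp",(p+Rc.apply([0,0,159])).round(1),"rpy",np.round(o["tcp_rot"],3),"q6",round(o["joint_positions"][5],2),"grip",round(o["grip_width"],1),"F",np.round(o["contact_force"],1),"t",o["time"])
print("shift",np.round(Rc.inv().apply(t-p)/1000,4),"rot",rel.as_rotvec().round(4),"| alt",alt.as_rotvec().round(3))
E
python3 to.py 649.5 139.5 200 3.101
```

```text
grasp [223.3 474.8 245.1] rpy [-3.14  -0.     2.702] q6 -0.15 grip 92.2 F [-0.1  0.4  0.4] t 0.1
shift [-0.5284 -0.1221  0.0452] rot [-0.0013 -0.0005 -0.3991] | alt [-1.000e-03  2.000e-03  2.742e+00]
```

```bash
python3 -m pendant '[[[-0.2,-0.05,0],[0,0,-0.2],0.06],[[-0.2,-0.05,0],[0,0,-0.2],0.06],[[-0.2,-0.05,0],[0,0,-0.2],0.06],[[-0.5284,-0.1221,0],[0,0,-0.399],0.06],[[-0.5284,-0.1221,0],[0,0,-0.399],0.06],[[-0.5284,-0.1221,0],[0,0,-0.399],0.06],[[-0.5284,-0.1221,0],[0,0,-0.399],0.06],[[-0.5284,-0.1221,0],[0,0,-0.399],0.06],[[-0.5284,-0.1221,0],[0,0,-0.399],0.06],[[-0.5284,-0.1221,0],[0,0,-0.399],0.06]]'; python3 to.py 649.5 139.5 150 3.101
```

```text
time: 0.93
tool_pos: [544.6, 220.8, 404.4]
tcp_rot: [-3.142, -0.001, 3.101]
contact_force: [1.2, 0.5, 1.0]
grip_width: 60.0
grasp [544.5 220.8 245.4] rpy [-3.142e+00 -1.000e-03  3.101e+00] q6 -1.28 grip 60.0 F [1.2 0.5 1. ] t 0.9333
shift [-0.1082 -0.077   0.0953] rot [-0.0001 -0.0008 -0.0004] | alt [-1.000e-03  0.000e+00  3.141e+00]
```

```bash
python3 -m pendant '[[[-0.1,-0.07,0],[0,0,0],0.06],[[-0.1,-0.07,0],[0,0,0],0.06],[[-0.1,-0.07,0],[0,0,0],0.06],[[-0.1,-0.07,0.06],[0,0,0],0.06],[[-0.1,-0.07,0.06],[0,0,0],0.06],[[-0.1,-0.07,0.06],[0,0,0],0.06],[[-0.1,-0.07,0.06],[0,0,0],0.06]]'; python3 to.py 649.5 139.5 99 3.101
```

```text
time: 1.52
tool_pos: [640.3, 148.4, 343.6]
tcp_rot: [-3.141, -0.003, 3.101]
contact_force: [-0.6, 0.3, 1.7]
grip_width: 60.2
grasp [639.8 148.4 184.6] rpy [-3.141e+00 -3.000e-03  3.101e+00] q6 -1.42 grip 60.2 F [-0.6  0.3  1.7] t 1.5167
shift [-0.0098 -0.0085  0.0855] rot [-0.0004 -0.0033 -0.0003] | alt [-5.000e-03  1.000e-03  3.141e+00]
```

```bash
python3 -m pendant '[[[-0.01,-0.0085,0.02],[0,0,0],0.06],[[-0.01,-0.0085,0.0855],[0,0,0],0.06],[[-0.01,-0.0085,0.0855],[0,0,0],0.06],[[-0.01,-0.0085,0.0855],[0,0,0],0.06],[[-0.01,-0.0085,0.0855],[0,0,0],0.06],[[-0.01,-0.0085,0.0855],[0,0,0],0.0],[[-0.01,-0.0085,0.0855],[0,0,0],0.0],[[-0.01,-0.0085,0.0855],[0,0,0],0.0],[[-0.01,-0.0085,0.0855],[0,0,0],0.0],[[-0.01,-0.0085,0.0855],[0,0,0],0.0]]'; python3 to.py 652.7 219.1 99 3.101
```

```text
time: 2.35
tool_pos: [650.2, 139.7, 260.3]
tcp_rot: [3.141, 0.002, 3.101]
contact_force: [-0.5, -0.3, -0.3]
grip_width: 31.2
grasp [650.5 139.7 101.3] rpy [3.141e+00 2.000e-03 3.101e+00] q6 -1.43 grip 31.2 F [-0.5 -0.3 -0.3] t 2.35
shift [0.0007 0.0795 0.0023] rot [ 0.0003  0.0017 -0.0001] | alt [ 3.000e-03 -0.000e+00  3.141e+00]
```

```bash
python3 -m pendant '[[[0,0,0],[0,0,0],0.0],[[0,0,0],[0,0,0],0.0],[[0,0,0],[0,0,0],0.0],[[0,0,0],[0,0,0],0.0],[[0,0,0],[0,0,0],0.0]]'; python3 to.py 652.7 219.1 101 3.101
```

```text
time: 2.77
tool_pos: [650.1, 139.6, 259.4]
tcp_rot: [3.142, 0.0, 3.101]
contact_force: [0.4, -0.1, 1.5]
grip_width: 16.1
grasp [650.1 139.6 100.4] rpy [3.142 0.    3.101] q6 -1.43 grip 16.1 F [ 0.4 -0.1  1.5] t 2.7667
shift [ 0.0006  0.0795 -0.0006] rot [0.     0.0002 0.0001] | alt [-0.     0.    -3.142]
```

```bash
python3 -m pendant '[[[0,0.02,0],[0,0,0],0.0],[[0,0.04,0],[0,0,0],0.0],[[0,0.06,0],[0,0,0],0.0],[[0,0.0797,0],[0,0,0],0.0],[[0,0.0797,0],[0,0,0],0.0],[[0,0.0797,0],[0,0,0],0.0],[[0,0.0797,0],[0,0,0],0.0],[[0,0.0797,0],[0,0,0],0.0]]'; python3 - <<'E'
from h import *
c=cam("top");np.save("top2.npy",c,allow_pickle=True)
crop(c,"pics/c3.png",150,80,300,180,5)
E
```

```text
time: 3.43
tool_pos: [653.0, 218.9, 259.4]
tcp_rot: [3.141, -0.001, 3.101]
contact_force: [-4.4, 2.4, 4.0]
grip_width: 15.8
```

View pics/c3.png

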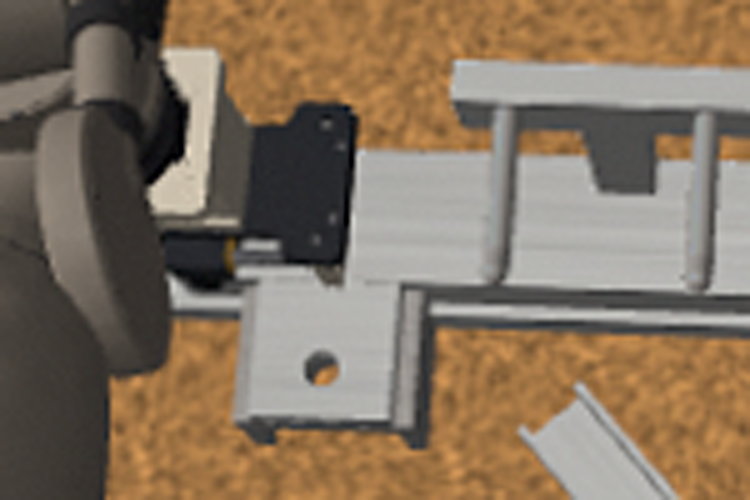

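The tongue hole is now at px (214.4,153.8), over the lug, and cork shows through it.

```bash
python3 - <<'E'
from geo import *
c=np.load("top2.npy",allow_pickle=True).item()
k=lambda X,Y:(X/5+150,Y/5+80)
Hn=ray(c,[k(322,369)],[63.])[0]; print("hole",Hn, (Hn-L)[:2]@rx,(Hn-L)[:2]@ry)
q=ray(c,[k(503,108),k(494,276),k(704,108),k(697,286)],[176.]*4); print("pegs",q.round(1),[((u-L)[:2]@rx,(u-L)[:2]@ry) for u in q])
# right edge tongue / lug left edge
print([((u-L)[:2]@rx,(u-L)[:2]@ry) for u in ray(c,[k(243,424),k(393,428)],[63.]*2)])
E
```

```text
yaw bar -0.040225103 lug [595.07378936 161.40274518  50.        ] car [592.12590103  81.78844744  63.        ] in rail 0.2561262018874926 -79.6684453120507
hole [594.92666477 160.33096445  63.        ] -0.10390471359539294 -1.0768302765840252
pegs [[685.3  58.7 176. ]
 [606.9  60.2 176. ]
 [685.4 -31.3 176. ]
 [602.5 -29.3 176. ]] [(np.float64(94.28866448225648), np.float64(-99.03532379926635)), (np.float64(15.891484837952216), np.float64(-100.69480729666458)), (np.float64(97.9671589290764), np.float64(-188.8927520362767)), (np.float64(15.046711691187376), np.float64(-190.2267784189651))]
[(np.float64(-29.315708137534877), np.float64(35.65719211379847)), (np.float64(-28.35021879397732), np.float64(-38.47064351073438))]
```

```bash
python3 -m pendant '[[[0,0,0],[0,0,0],0.05],[[0,0,0],[0,0,0],0.05],[[0,0,0],[0,0,0],0.05],[[0,0,0],[0,0,0],0.05],[[0,0,-0.15],[0,0,0],0.05],[[0,0,-0.15],[0,0,0],0.05],[[0,0,-0.15],[0,0,0],0.07],[[0,0,-0.15],[0,0,0],0.07],[[0,0,-0.15],[0,0,0],0.07],[[0,0,-0.15],[0,0,0],0.07]]'; python3 to.py 441 -301 240 2.284;  python3 - <<'E'
from h import *
c=cam("top");np.save("top3.npy",c,allow_pickle=True)
a=cv2.resize(c["color"][95:170,160:280],None,fx=6.6,fy=6.6,interpolation=cv2.INTER_CUBIC)
b=cv2.resize(c["color"][195:240,380:425],None,fx=6,fy=6,interpolation=cv2.INTER_CUBIC)
im=np.vstack([a[:320],b[:270].repeat(1,0) if 0 else np.pad(b,((0,0),(0,a.shape[1]-b.shape[1]),(0,0)))])
cv2.imwrite("pics/c4.png",im[...,::-1])
E
```

```text
time: 4.32
tool_pos: [653.4, 219.0, 411.2]
tcp_rot: [3.141, 0.004, 3.1]
contact_force: [0.4, -0.8, -0.6]
grip_width: 68.5
grasp [654.1 219.1 252.3] rpy [3.141 0.004 3.1  ] q6 -1.32 grip 68.5 F [ 0.4 -0.8 -0.6] t 4.3167
shift [ 0.1909 -0.5283  0.011 ] rot [0.0026 0.0036 0.8164] | alt [-0.004  0.003 -2.325]
```

View pics/c4.png

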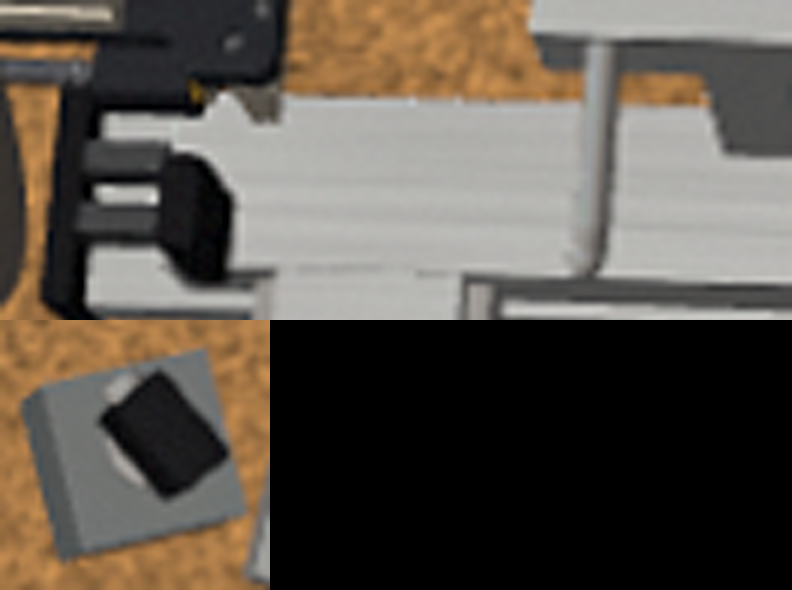

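The crop confirms the pin: black head, collar, and the steel button at its upper-left end (122,388), so pin +x points to world (+x,+y). The carriage stayed put after release. Moving to the pin.

```bash
python3 -m pendant '[[[0.19,-0.528,0],[0,0,0.816],0.085],[[0.19,-0.528,0],[0,0,0.816],0.085],[[0.19,-0.528,0],[0,0,0.816],0.085],[[0.19,-0.528,0],[0,0,0.816],0.085],[[0.19,-0.528,0],[0,0,0.816],0.085],[[0.19,-0.528,0],[0,0,0.816],0.085],[[0.19,-0.528,0],[0,0,0.816],0.085],[[0.19,-0.528,0],[0,0,0.816],0.085],[[0.19,-0.528,0],[0,0,0.816],0.085],[[0.19,-0.528,0],[0,0,0.816],0.085]]'; python3 to.py 441 -301 150 2.284
```

```text
time: 5.2
tool_pos: [494.9, -168.3, 407.2]
tcp_rot: [-3.14, -0.003, 2.285]
contact_force: [0.7, -0.2, 0.5]
grip_width: 85.0
grasp [ 494.4 -168.1  248.2] rpy [-3.140e+00 -3.000e-03  2.285e+00] q6 -1.19 grip 85.0 F [ 0.7 -0.2  0.5] t 5.2
shift [-0.0653 -0.1275  0.0982] rot [-0.0014 -0.0034  0.0008] | alt [ 5.000e-03 -2.000e-03 -3.141e+00]
```

```bash
python3 -m pendant '[[[-0.065,-0.128,0.04],[0,0,0],0.085],[[-0.065,-0.128,0.04],[0,0,0],0.085],[[-0.065,-0.128,0.04],[0,0,0],0.085],[[-0.065,-0.128,0.1],[0,0,0],0.085],[[-0.065,-0.128,0.1],[0,0,0],0.085],[[-0.065,-0.128,0.1],[0,0,0],0.085],[[-0.065,-0.128,0.1],[0,0,0],0.085],[[-0.065,-0.128,0.1],[0,0,0],0.085]]'; python3 to.py 441 -301 86 2.284
```

```text
time: 5.87
tool_pos: [442.7, -299.3, 309.8]
tcp_rot: [3.141, -0.0, 2.285]
contact_force: [-0.6, -0.1, 1.1]
grip_width: 84.9
grasp [ 442.7 -299.3  150.8] rpy [ 3.141 -0.     2.285] q6 -1.45 grip 84.9 F [-0.6 -0.1  1.1] t 5.8667
shift [-0.0002 -0.0024  0.0648] rot [ 0.0003 -0.      0.0012] | alt [ 0.    0.   -3.14]
```

```bash
python3 -m pendant '[[[0,0,0.03],[0,0,0],0.085],[[0,0,0.0648],[0,0,0],0.085],[[0,0,0.0648],[0,0,0],0.085],[[0,0,0.0648],[0,0,0],0.085],[[0,0,0.0648],[0,0,0],0.085],[[0,0,0.0648],[0,0,0],0.03],[[0,0,0.0648],[0,0,0],0.03],[[0,0,0.0648],[0,0,0],0.03],[[0,0,0.0648],[0,0,0],0.03],[[0,0,0.0648],[0,0,0],0.03]]'; python3 -m pendant '[[[0,0,0],[0,0,0],0.03],[[0,0,0],[0,0,0],0.03],[[0,0,0],[0,0,0],0.03]]'; python3 to.py 441 -301 200 2.284
```

```text
time: 6.7
tool_pos: [442.3, -299.7, 245.0]
tcp_rot: [3.141, 0.001, 2.285]
contact_force: [2.2, 1.8, 1.1]
grip_width: 56.6
time: 6.95
tool_pos: [442.1, -299.9, 244.9]
tcp_rot: [-3.141, 0.001, 2.285]
contact_force: [-2.3, 0.8, 4.5]
grip_width: 44.2
grasp [ 442.1 -300.1   85.9] rpy [-3.141e+00  1.000e-03  2.285e+00] q6 -1.45 grip 44.2 F [-2.3  0.8  4.5] t 6.95
shift [-0.0002 -0.0016 -0.1141] rot [-0.0005  0.0005  0.0009] | alt [-1.000e-03 -1.000e-03 -3.141e+00]
```

```bash
python3 -m pendant '[[[0,0,-0.01],[0,0,0],0.03],[[0,0,-0.03],[0,0,0],0.03],[[0,0,-0.184],[0,0,0],0.03],[[0,0,-0.184],[0,0,0],0.03],[[0,0,-0.184],[0,0,0],0.03],[[0,0,-0.184],[0,0,0],0.03],[[0,0,-0.184],[0,0,0],0.03],[[0,0,-0.184],[0,0,0],0.03],[[0,0,-0.184],[0,0,0],0.03]]'; python3 to.py 595 161 270 1.531
```

```text
time: 7.7
tool_pos: [441.8, -299.5, 427.4]
tcp_rot: [-3.141, -0.002, 2.285]
contact_force: [-0.7, -0.3, -2.6]
grip_width: 44.1
grasp [ 441.6 -299.2  268.4] rpy [-3.141e+00 -2.000e-03  2.285e+00] q6 -1.45 grip 44.1 F [-0.7 -0.3 -2.6] t 7.7
shift [ 0.2477  0.4173 -0.0012] rot [-0.0011 -0.002   0.7537] | alt [ 3.000e-03 -1.000e-03 -2.388e+00]
```

```bash
python3 -m pendant '[[[0.2477,0.4173,-0.001],[0,0,0.7537],0.03],[[0.2477,0.4173,-0.001],[0,0,0.7537],0.03],[[0.2477,0.4173,-0.001],[0,0,0.7537],0.03],[[0.2477,0.4173,-0.001],[0,0,0.7537],0.03],[[0.2477,0.4173,-0.001],[0,0,0.7537],0.03],[[0.2477,0.4173,-0.001],[0,0,0.7537],0.03],[[0.2477,0.4173,-0.001],[0,0,0.7537],0.03],[[0.2477,0.4173,-0.001],[0,0,0.7537],0.03],[[0.2477,0.4173,-0.001],[0,0,0.7537],0.03],[[0.2477,0.4173,-0.001],[0,0,0.7537],0.03]]'; python3 to.py 595 161 200 1.531
```

```text
time: 8.53
tool_pos: [566.1, 73.8, 426.8]
tcp_rot: [-3.137, 0.0, 1.531]
contact_force: [1.6, -0.7, -2.6]
grip_width: 44.0
grasp [565.3  73.8 267.8] rpy [-3.137  0.     1.531] q6 0.04 grip 44.0 F [ 1.6 -0.7 -2.6] t 8.5333
shift [0.0883 0.0258 0.0677] rot [-0.0046  0.0002 -0.0001] | alt [0.    0.007 3.141]
```

```bash
python3 -m pendant '[[[0.0883,0.0245,0],[0,0,0],0.03],[[0.0883,0.0245,0],[0,0,0],0.03],[[0.0883,0.0245,0],[0,0,0],0.03],[[0.0883,0.0245,0.1127],[0,0,0],0.03],[[0.0883,0.0245,0.1127],[0,0,0],0.03],[[0.0883,0.0245,0.1127],[0,0,0],0.03],[[0.0883,0.0245,0.1127],[0,0,0],0.03],[[0.0883,0.0245,0.1127],[0,0,0],0.03],[[0.0883,0.0245,0.1127],[0,0,0],0.03]]'; python3 to.py 595 161 155 1.531; python3 - <<'E'
from h import *
c=cam("top");np.save("t4.npy",c,allow_pickle=True)
s=cam("side");np.save("s4.npy",s,allow_pickle=True)
a=cv2.resize(c["color"][110:180,180:280],None,fx=4,fy=4,interpolation=cv2.INTER_CUBIC)
b=cv2.resize(s["color"][130:210,310:410],None,fx=4,fy=4,interpolation=cv2.INTER_CUBIC)
im=np.zeros((320,800,3),np.uint8);im[:280,:400]=a;im[:,400:]=b
cv2.imwrite("pics/c5.png",im[...,::-1])
print(proj(c,[[595,161,63],[595,161,77]]),proj(s,[[595,161,63],[595,161,77],[595,161,124]]))
E
```

```text
time: 9.28
tool_pos: [594.6, 158.8, 317.7]
tcp_rot: [3.14, -0.0, 1.531]
contact_force: [0.0, -0.2, -1.1]
grip_width: 44.5
grasp [594.8 158.8 158.7] rpy [ 3.14  -0.     1.531] q6 0.18 grip 44.5 F [ 0.  -0.2 -1.1] t 9.2833
shift [0.0022 0.0004 0.0037] rot [ 0.0014 -0.0003 -0.0003] | alt [-1.000e-03 -2.000e-03  3.141e+00]
[[214.13137176 153.77137897]
 [212.88692749 152.27359024]] [[349.76080809 168.77893764]
 [349.87186502 165.57518406]
 [350.25290477 154.55705155]]
```

View pics/c5.png

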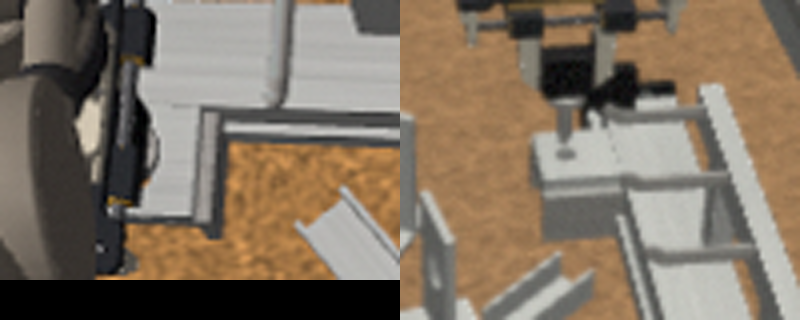

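The side view shows the pin upright in the jaws (shaft at column 566), with the tip just above the hole (566,153) and aligned in x. Descending step by step and watching the force.

```bash
python3 -m pendant '[[[0.0022,0.0004,0.01],[0,0,0],0.03],[[0.0022,0.0004,0.02],[0,0,0],0.03],[[0.0022,0.0004,0.028],[0,0,0],0.03],[[0.0022,0.0004,0.028],[0,0,0],0.03],[[0.0022,0.0004,0.028],[0,0,0],0.03]]'; python3 to.py 595 161 94 1.531
```

```text
time: 9.8
tool_pos: [595.6, 161.3, 288.6]
tcp_rot: [3.136, -0.001, 1.531]
contact_force: [5.7, 0.1, -2.7]
grip_width: 44.2
grasp [596.4 161.4 129.6] rpy [ 3.136e+00 -1.000e-03  1.531e+00] q6 0.18 grip 44.2 F [ 5.7  0.1 -2.7] t 9.8
shift [-0.0003 -0.0008  0.0356] rot [ 0.0051 -0.0008  0.0002] | alt [ 1.000e-03  8.000e-03 -3.141e+00]
```

```bash
python3 -m pendant '[[[0,0,0.003],[0,0,0],0.03],[[0,0,0.006],[0,0,0],0.03],[[0,0,0.006],[0,0,0],0.03],[[0,0,0.006],[0,0,0],0.03]]'; python3 to.py 595 161 94 1.531
```

```text
time: 10.13
tool_pos: [595.7, 161.5, 282.9]
tcp_rot: [3.136, -0.002, 1.531]
contact_force: [5.9, 1.0, -1.0]
grip_width: 43.9
grasp [596.6 161.7 123.9] rpy [ 3.136e+00 -2.000e-03  1.531e+00] q6 0.18 grip 43.9 F [ 5.9  1.  -1. ] t 10.1333
shift [-0.0005 -0.0009  0.0299] rot [ 0.0057 -0.0015  0.    ] | alt [ 2.000e-03  9.000e-03 -3.142e+00]
```

```bash
python3 -m pendant '[[[0,0.0015,0],[0,0,0],0.03],[[0,0.0015,0.003],[0,0,0],0.03],[[0,0.0015,0.006],[0,0,0],0.03],[[0,0.0015,0.006],[0,0,0],0.03],[[0,0.0015,0.006],[0,0,0],0.03]]'; python3 to.py 595 161 94 1.531
```

```text
time: 10.55
tool_pos: [596.4, 161.5, 276.1]
tcp_rot: [3.14, -0.001, 1.531]
contact_force: [6.0, 2.9, -1.1]
grip_width: 44.3
grasp [596.7 161.7 117.1] rpy [ 3.140e+00 -1.000e-03  1.531e+00] q6 0.18 grip 44.3 F [ 6.   2.9 -1.1] t 10.55
shift [-0.0006 -0.0014  0.0231] rot [ 0.002  -0.0011  0.0001] | alt [ 2.000e-03  3.000e-03 -3.141e+00]
```

```bash
python3 -m pendant '[[[-0.001,0.0015,0],[0,0,0],0.03],[[-0.001,0.0015,0.004],[0,0,0],0.03],[[-0.001,0.0015,0.008],[0,0,0],0.03],[[-0.001,0.0015,0.012],[0,0,0],0.03],[[-0.001,0.0015,0.012],[0,0,0],0.03],[[-0.001,0.0015,0.012],[0,0,0],0.03]]'; python3 to.py 595 161 94 1.531
```

```text
time: 11.05
tool_pos: [597.3, 160.6, 263.6]
tcp_rot: [-3.141, -0.001, 1.531]
contact_force: [2.6, 5.0, -2.0]
grip_width: 44.0
grasp [597.2 160.7 104.6] rpy [-3.141e+00 -1.000e-03  1.531e+00] q6 0.18 grip 44.0 F [ 2.6  5.  -2. ] t 11.05
shift [ 0.0003 -0.0023  0.0106] rot [-0.0005 -0.001   0.0001] | alt [ 2.000e-03 -1.000e-03 -3.141e+00]
```

```bash
python3 -m pendant '[[[0.0015,0.0005,0],[0,0,0],0.03],[[0.0015,0.0005,0.004],[0,0,0],0.03],[[0.0015,0.0005,0.008],[0,0,0],0.03],[[0.0015,0.0005,0.010],[0,0,0],0.03],[[0.0015,0.0005,0.0115],[0,0,0],0.03],[[0.0015,0.0005,0.0115],[0,0,0],0.03]]'; python3 to.py 595 161 94 1.531
```

```text
time: 11.55
tool_pos: [597.7, 161.8, 254.1]
tcp_rot: [-3.142, -0.001, 1.531]
contact_force: [-2.8, 4.3, 9.1]
grip_width: 44.1
grasp [597.7 161.9  95.1] rpy [-3.142e+00 -1.000e-03  1.531e+00] q6 0.18 grip 44.1 F [-2.8  4.3  9.1] t 11.55
shift [-0.0009 -0.0027  0.0011] rot [-0.0001 -0.0006  0.0001] | alt [ 1.000e-03 -0.000e+00 -3.142e+00]
```

```bash
python3 -m pendant '[[[0,0,0.001],[0,0,0],0.03],[[0,0,0.001],[0,0,0],0.03],[[0,0,0.001],[0,0,0],0.07],[[0,0,0.001],[0,0,0],0.07],[[0,0,0],[0,0,0],0.07],[[0,0,0],[0,0,0],0.07],[[0,0,0],[0,0,0],0.07],[[0,0,0],[0,0,0],0.07],[[0,0,0],[0,0,0],0.07]]'; python3 -m pendant '[[[0,0,-0.2],[0,0,0],0.07],[[0,0,-0.2],[0,0,0],0.07],[[0,0,-0.2],[0,0,0],0.07],[[0,0,-0.2],[0,0,0],0.07],[[0,0,-0.2],[0,0,0],0.07],[[0,0,-0.2],[0,0,0],0.07],[[0,0,-0.2],[0,0,0],0.07]]'
```

```text
time: 12.3
tool_pos: [597.9, 161.4, 252.7]
tcp_rot: [-3.141, 0.0, 1.531]
contact_force: [0.3, 0.0, 0.4]
grip_width: 70.1
time: 12.88
tool_pos: [597.9, 161.5, 455.4]
tcp_rot: [3.137, -0.001, 1.531]
contact_force: [-0.2, 0.2, -1.3]
grip_width: 70.3
```

```bash
python3 to.py 461 3 220 1.72
```

```text
grasp [598.6 161.6 296.4] rpy [ 3.137e+00 -1.000e-03  1.531e+00] q6 0.18 grip 70.3 F [-0.2  0.2 -1.3] t 12.8833
shift [-0.1639 -0.1308  0.0756] rot [ 0.0048 -0.0004 -0.1889] | alt [-1.000e-03 -7.000e-03  2.953e+00]
```

```bash
python3 -m pendant '[[[-0.1639,-0.1308,0],[0.005,0,-0.189],0.05],[[-0.1639,-0.1308,0],[0.005,0,-0.189],0.05],[[-0.1639,-0.1308,0],[0.005,0,-0.189],0.05],[[-0.1639,-0.1308,0],[0.005,0,-0.189],0.05],[[-0.1639,-0.1308,0],[0.005,0,-0.189],0.05],[[-0.1639,-0.1308,0.076],[0.005,0,-0.189],0.05],[[-0.1639,-0.1308,0.076],[0.005,0,-0.189],0.05],[[-0.1639,-0.1308,0.076],[0.005,0,-0.189],0.05],[[-0.1639,-0.1308,0.076],[0.005,0,-0.189],0.05]]'; python3 to.py 461 3 124 1.72; python3 - <<'E'
from h import *
c=cam("top");np.save("t5.npy",c,allow_pickle=True)
s=cam("side");np.save("s5.npy",s,allow_pickle=True)
a=cv2.resize(c["color"][110:250,130:330],None,fx=4,fy=4,interpolation=cv2.INTER_CUBIC)[:,:800]
cv2.imwrite("pics/c6.png",a[...,::-1])
E
```

```text
time: 13.63
tool_pos: [460.3, 2.9, 375.4]
tcp_rot: [-3.131, -0.002, 1.72]
contact_force: [-0.3, 0.2, 1.0]
grip_width: 49.8
grasp [458.6   3.  216.4] rpy [-3.131e+00 -2.000e-03  1.720e+00] q6 -0.31 grip 49.8 F [-0.3  0.2  1. ] t 13.6333
shift [-0.0002  0.0017  0.0924] rot [-0.0105 -0.0023 -0.0002] | alt [-0.004  0.017  3.141]
```

View pics/c6.png

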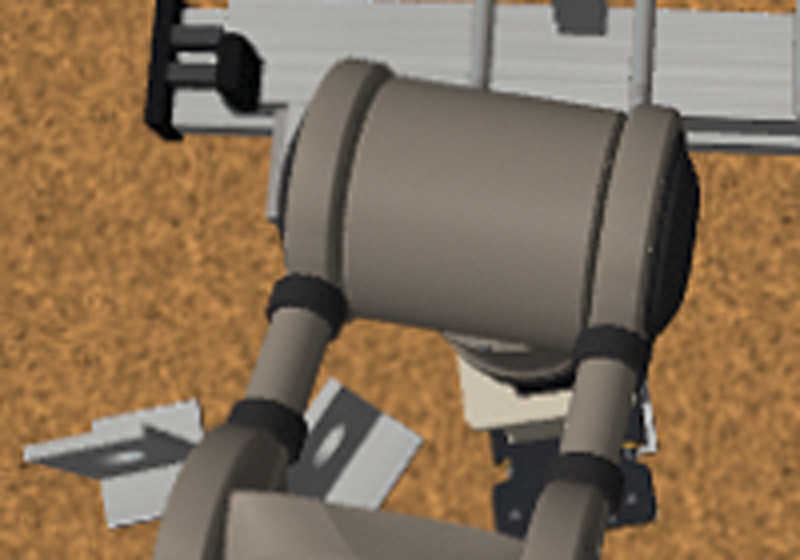

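The arm hides the pin in this view. Brackets A and B have not moved. I'll check the pin in the side view.

```bash
python3 - <<'E'
from h import *
s=np.load("s5.npy",allow_pickle=True).item()
crop(s,"pics/c7.png",270,120,400,230,5.4)
print(proj(s,[[595,161.4,63],[595,161.4,111]]))
E
```

```text
[[349.7405042  168.71313304]
 [350.12545043 157.58088453]]
```

View pics/c7.png

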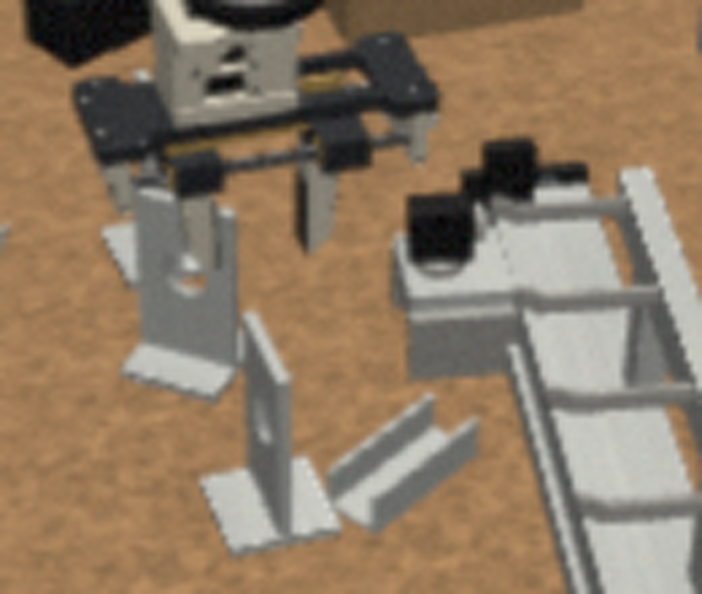

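The pin is upright with its collar flat on the tongue (440,235). A bit of steel to its right at (483,222) is likely the button. Grasping bracket C.

```bash
python3 -m pendant '[[[0,0.001,0.04],[0,0,0],0.05],[[0,0.001,0.092],[0,0,0],0.05],[[0,0.001,0.092],[0,0,0],0.05],[[0,0.001,0.092],[0,0,0],0.05],[[0,0.001,0.092],[0,0,0],0.05],[[0,0.001,0.092],[0,0,0],0],[[0,0.001,0.092],[0,0,0],0],[[0,0.001,0.092],[0,0,0],0],[[0,0.001,0.092],[0,0,0],0],[[0,0.001,0.092],[0,0,0],0]]';python3 -m pendant '[[[0,0,0],[0,0,0],0],[[0,0,0],[0,0,0],0],[[0,0,0],[0,0,0],0],[[0,0,0],[0,0,0],0]]'; python3 to.py 461 3 250 1.72
```

```text
time: 14.57
tool_pos: [461.4, 3.1, 285.7]
tcp_rot: [-3.138, -0.0, 1.72]
contact_force: [-0.6, -0.3, 0.4]
grip_width: 21.0
time: 14.9
tool_pos: [461.1, 3.1, 284.8]
tcp_rot: [-3.136, -0.001, 1.72]
contact_force: [-0.0, -0.1, -1.6]
grip_width: 7.7
grasp [460.2   3.1 125.8] rpy [-3.136e+00 -1.000e-03  1.720e+00] q6 -0.31 grip 7.7 F [-0.  -0.1 -1.6] t 14.9
shift [ 0.     -0.0008 -0.1242] rot [-0.0057 -0.0009  0.    ] | alt [ 1.000e-03 -9.000e-03 -3.142e+00]
```

```bash
python3 -m pendant '[[[0,0,-0.03],[0,0,0],0],[[0,0,-0.07],[0,0,0],0],[[0,0,-0.104],[0,0,0],0],[[0,0,-0.104],[0,0,0],0],[[0,0,-0.104],[0,0,0],0],[[0,0,-0.104],[0,0,0],0]]'; python3 to.py 558.8 -117.4 224 1.531
```

```text
time: 15.4
tool_pos: [461.3, 3.2, 387.8]
tcp_rot: [-3.134, -0.001, 1.72]
contact_force: [0.1, -0.2, -3.5]
grip_width: 7.9
grasp [460.1   3.2 228.8] rpy [-3.134e+00 -1.000e-03  1.720e+00] q6 -0.31 grip 7.9 F [ 0.1 -0.2 -3.5] t 15.4
shift [-0.1337  0.0786  0.004 ] rot [-0.0074 -0.0006  0.189 ] | alt [ 1.000e-03 -1.100e-02 -2.953e+00]
```

```bash
python3 -m pendant '[[[-0.05,0.03,0.001],[-0.007,0,0.1],0],[[-0.1337,0.0786,0.003],[-0.007,0,0.189],0],[[-0.1337,0.0786,0.003],[-0.007,0,0.189],0],[[-0.1337,0.0786,0.003],[-0.007,0,0.189],0],[[-0.1337,0.0786,0.003],[-0.007,0,0.189],0],[[-0.1337,0.0786,0.003],[-0.007,0,0.189],0],[[-0.1337,0.0786,0.003],[-0.007,0,0.189],0],[[-0.1337,0.0786,0.003],[-0.007,0,0.189],0]]'; python3 to.py 641.8 -120.7 224 1.531
python3 - <<'E'
from h import *
c=cam("top");np.save("t6.npy",c,allow_pickle=True)
s=cam("side");np.save("s6.npy",s,allow_pickle=True)
crop(s,"pics/c8.png",300,150,430,260,5.4)
E
```

```text
time: 16.07
tool_pos: [558.9, -116.6, 384.2]
tcp_rot: [-3.141, -0.001, 1.532]
contact_force: [0.1, 0.7, -2.8]
grip_width: 7.6
grasp [ 558.7 -116.4  225.2] rpy [-3.141e+00 -1.000e-03  1.532e+00] q6 -0.3 grip 7.6 F [ 0.1  0.7 -2.8] t 16.0667
shift [-0.0008  0.083   0.0012] rot [-0.001  -0.0014  0.0008] | alt [ 2.000e-03 -2.000e-03 -3.141e+00]
```

View pics/c8.png

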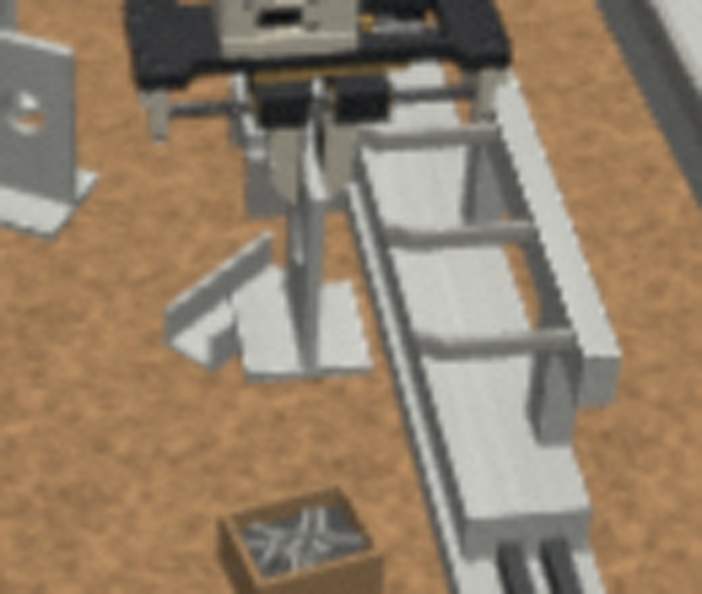

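Bracket C hangs upright in the jaws, its hole at (298,240) level with the third peg at (460,235). Inserting.

```bash
python3 -c "
from h import *
s=np.load('s6.npy',allow_pickle=True).item()
print((proj(s,[[601,-118.9,170],[648.8,-121,170],[558.7,-116.6,173]])-[300,150])*5.4)"; python3 -m pendant '[[[0,0.02,0.001],[0,0,0],0],[[0,0.04,0.001],[0,0,0],0],[[0,0.06,0.001],[0,0,0],0],[[0,0.083,0.001],[0,0,0],0],[[0,0.083,0.001],[0,0,0],0],[[0,0.083,0.001],[0,0,0],0],[[0,0.083,0.001],[0,0,0],0]]'; python3 to.py 641.8 -120.7 210 1.531
```

```text
[[377.66142054 241.99143107]
 [464.1023614  236.23251108]
 [300.80087074 242.34687684]]
time: 16.75
tool_pos: [641.8, -120.1, 384.5]
tcp_rot: [3.141, -0.0, 1.532]
contact_force: [-0.3, -0.2, -3.6]
grip_width: 7.5
grasp [ 641.9 -120.   225.5] rpy [ 3.141 -0.     1.532] q6 -0.26 grip 7.5 F [-0.3 -0.2 -3.6] t 16.75
shift [-0.0006  0.      0.0155] rot [ 0.0008 -0.0005  0.0009] | alt [ 1.000e-03  1.000e-03 -3.141e+00]
```

No contact, and the projections agree with the picture. Lowering 13 mm or so until the peg takes the weight.

```bash
python3 -m pendant '[[[0,0,0.006],[0,0,0],0],[[0,0,0.012],[0,0,0],0],[[0,0,0.014],[0,0,0],0],[[0,0,0.0155],[0,0,0],0],[[0,0,0.0155],[0,0,0],0]]'; python3 -m pendant '[[[0,0,0],[0,0,0],0.02],[[0,0,0],[0,0,0],0.04],[[0,0,0],[0,0,0],0.04],[[0,0,0],[0,0,0],0.04],[[0,0,-0.1],[0,0,0],0.05],[[0,0,-0.1],[0,0,0],0.05],[[0,0,-0.1],[0,0,0],0.05],[[0,0,-0.1],[0,0,0],0.05],[[0,0,-0.1],[0,0,0],0.05]]'; python3 to.py 428.6 160.3 230 2.57
```

```text
time: 17.17
tool_pos: [641.9, -120.7, 369.7]
tcp_rot: [3.14, -0.0, 1.531]
contact_force: [-1.3, 0.1, -0.2]
grip_width: 7.7
time: 17.92
tool_pos: [642.2, -120.7, 470.6]
tcp_rot: [3.137, 0.001, 1.531]
contact_force: [0.0, -0.1, -0.4]
grip_width: 49.7
grasp [ 642.9 -120.8  311.6] rpy [3.137e+00 1.000e-03 1.531e+00] q6 -0.26 grip 49.7 F [ 0.  -0.1 -0.4] t 17.9167
shift [ 0.2724 -0.2249  0.0803] rot [ 0.0043  0.0031 -1.0389] | alt [ 0.004 -0.005  2.103]
```

```bash
python3 - <<'E'
from h import *
a=np.load("top.npy",allow_pickle=True).item()["color"].astype(int)
c=cam("top");np.save("t7.npy",c,allow_pickle=True)
b=c["color"].astype(int)
for n,(x0,x1) in dict(A=(130,190),B=(190,240)).items(): print(n,np.abs(a-b)[195:250,x0:x1].mean().round(2))
crop(c,"pics/c9.png",130,80,450,240,2.5)
E
```

```text
A 26.19
B 23.79
```

View pics/c9.png

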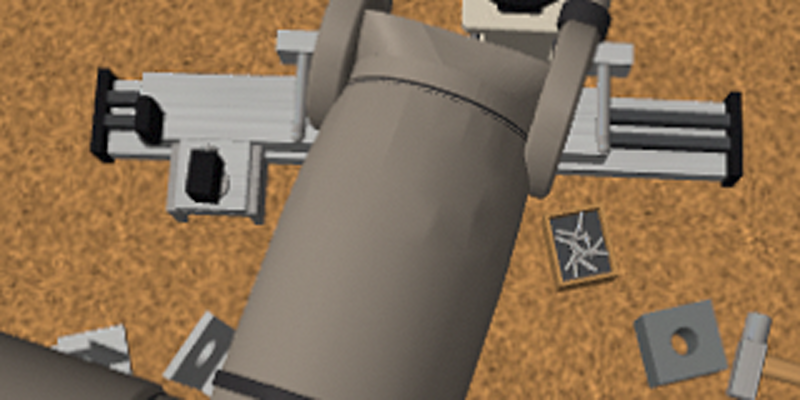

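```bash
python3 -m pendant '[[[0.27,-0.225,0],[0,0,-1.039],0.05],[[0.27,-0.225,0],[0,0,-1.039],0.05],[[0.27,-0.225,0],[0,0,-1.039],0.05],[[0.27,-0.225,0],[0,0,-1.039],0.05],[[0.27,-0.225,0],[0,0,-1.039],0.05],[[0.27,-0.225,0],[0,0,-1.039],0.05],[[0.27,-0.225,0],[0,0,-1.039],0.05],[[0.27,-0.225,0],[0,0,-1.039],0.05],[[0.27,-0.225,0],[0,0,-1.039],0.05],[[0.27,-0.225,0],[0,0,-1.039],0.05]]'; python3 to.py 428.6 160.3 200 2.57
```

```text
time: 18.8
tool_pos: [425.5, 160.4, 467.8]
tcp_rot: [-3.141, -0.001, 2.576]
contact_force: [0.7, -0.2, 0.7]
grip_width: 50.0
grasp [425.4 160.5 308.8] rpy [-3.141e+00 -1.000e-03  2.576e+00] q6 -0.81 grip 50.0 F [ 0.7 -0.2  0.7] t 18.8
shift [-0.0028  0.0015  0.1087] rot [-0.0001 -0.0013  0.0062] | alt [ 2.000e-03 -0.000e+00 -3.135e+00]
```

The pin is seated at (205,175), and the visible corners of A (123,325) and B (207,313) are where expected. Grasping B.

```bash
python3 -m pendant '[[[-0.0028,0.0015,0.08],[0,0,0],0.05],[[-0.0028,0.0015,0.08],[0,0,0],0.05],[[-0.0028,0.0015,0.12],[0,0,0],0.05],[[-0.0028,0.0015,0.16],[0,0,0],0.05],[[-0.0028,0.0015,0.184],[0,0,0],0.05],[[-0.0028,0.0015,0.184],[0,0,0],0.05],[[-0.0028,0.0015,0.184],[0,0,0],0.05],[[-0.0028,0.0015,0.184],[0,0,0],0],[[-0.0028,0.0015,0.184],[0,0,0],0],[[-0.0028,0.0015,0.184],[0,0,0],0]]';python3 -m pendant '[[[0,0,0],[0,0,0],0],[[0,0,0],[0,0,0],0],[[0,0,0],[0,0,0],0],[[0,0,0],[0,0,0],0],[[0,0,0],[0,0,0],0],[[0,0,0],[0,0,0],0]]'; python3 to.py 428.6 160.3 250 2.57
```

```text
time: 19.63
tool_pos: [432.2, 157.8, 286.4]
tcp_rot: [3.138, 0.004, 2.57]
contact_force: [-0.6, -0.2, 0.1]
grip_width: 34.6
time: 20.13
tool_pos: [431.6, 157.8, 284.9]
tcp_rot: [3.14, 0.002, 2.57]
contact_force: [0.4, 0.3, 0.8]
grip_width: 7.5
grasp [431.9 157.9 125.9] rpy [3.14e+00 2.00e-03 2.57e+00] q6 -0.82 grip 7.5 F [0.4 0.3 0.8] t 20.1333
shift [ 0.0037  0.0006 -0.1241] rot [0.0014 0.0016 0.0001] | alt [-2.000e-03  2.000e-03 -3.142e+00]
```

```bash
python3 -m pendant '[[[0,0,-0.03],[0,0,0],0],[[0,0,-0.07],[0,0,0],0],[[0,0,-0.102],[0,0,0],0],[[0,0,-0.102],[0,0,0],0],[[0,0,-0.102],[0,0,0],0],[[0,0,-0.102],[0,0,0],0]]'; python3 to.py 562.3 -31.1 225 1.531
```

```text
time: 20.63
tool_pos: [430.9, 157.7, 385.7]
tcp_rot: [-3.141, 0.0, 2.57]
contact_force: [0.5, -0.3, -2.9]
grip_width: 7.6
grasp [430.9 157.6 226.7] rpy [-3.141  0.     2.57 ] q6 -0.82 grip 7.6 F [ 0.5 -0.3 -2.9] t 20.6333
shift [-0.2126 -0.0877  0.0018] rot [-1.0000e-04  2.0000e-04  1.0391e+00] | alt [-0.    -0.    -2.102]
```

```bash
python3 -m pendant '[[[-0.2126,-0.0877,0],[0,0,1.039],0],[[-0.2126,-0.0877,0],[0,0,1.039],0],[[-0.2126,-0.0877,0],[0,0,1.039],0],[[-0.2126,-0.0877,0],[0,0,1.039],0],[[-0.2126,-0.0877,0],[0,0,1.039],0],[[-0.2126,-0.0877,0],[0,0,1.039],0],[[-0.2126,-0.0877,0],[0,0,1.039],0],[[-0.2126,-0.0877,0],[0,0,1.039],0],[[-0.2126,-0.0877,0],[0,0,1.039],0],[[-0.2126,-0.0877,0],[0,0,1.039],0]]'; python3 -m pendant '[[[0,0,0],[0,0,0],0],[[0,0,0],[0,0,0],0]]'; python3 to.py 645.2 -34.5 225 1.531
python3 - <<'E'
from h import *
s=cam("side");np.save("s8.npy",s,allow_pickle=True)
crop(s,"pics/c10.png",300,140,430,250,5.4)
print((proj(s,[[601,-28.6,170],[652.4,-31,170],[562.5,-27.4,174]])-[300,140])*5.4)
E
```

```text
time: 21.47
tool_pos: [562.6, -31.3, 384.4]
tcp_rot: [-3.139, -0.001, 1.529]
contact_force: [1.7, 0.8, -3.2]
grip_width: 7.7
time: 21.63
tool_pos: [562.7, -30.9, 385.8]
tcp_rot: [-3.141, -0.001, 1.533]
contact_force: [-0.4, -0.2, -2.5]
grip_width: 7.6
grasp [562.6 -30.8 226.8] rpy [-3.141e+00 -1.000e-03  1.533e+00] q6 -0.15 grip 7.6 F [-0.4 -0.2 -2.5] t 21.6333
shift [-0.0005  0.0826  0.0018] rot [-0.0003 -0.0006  0.0018] | alt [ 1.00e-03 -0.00e+00 -3.14e+00]
[[343.993186   196.98401198]
 [432.62891426 191.50879914]
 [277.68133163 196.15292542]]
```

View pics/c10.png

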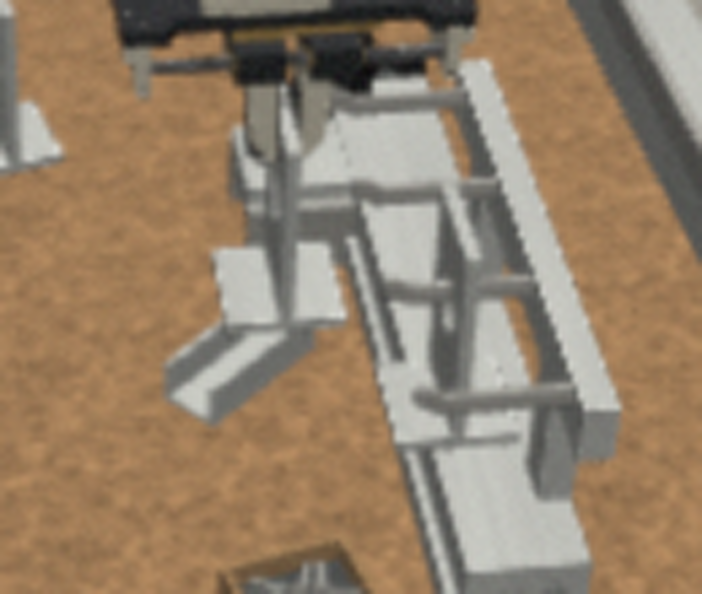

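C hangs upright on peg 2 (465,290). B is in front of peg 1 (350–490,188) and lined up. Inserting and lowering.

```bash
python3 -m pendant '[[[0,0.02,0.001],[0,0,0],0],[[0,0.04,0.002],[0,0,0],0],[[0,0.06,0.002],[0,0,0],0],[[0,0.0826,0.002],[0,0,0],0],[[0,0.0826,0.002],[0,0,0],0],[[0,0.0826,0.002],[0,0,0],0]]'; python3 -m pendant '[[[0,0,0.006],[0,0,0],0],[[0,0,0.011],[0,0,0],0],[[0,0,0.013],[0,0,0],0],[[0,0,0.0145],[0,0,0],0],[[0,0,0.0145],[0,0,0],0]]'; python3 to.py 645.2 -34.5 210 1.531
```

```text
time: 22.18
tool_pos: [645.7, -34.1, 384.1]
tcp_rot: [3.141, -0.0, 1.532]
contact_force: [0.3, 0.2, -1.9]
grip_width: 7.6
time: 22.6
tool_pos: [645.0, -34.3, 370.5]
tcp_rot: [3.14, -0.0, 1.531]
contact_force: [-0.0, 0.4, -2.1]
grip_width: 7.8
grasp [645.2 -34.2 211.5] rpy [ 3.14  -0.     1.531] q6 -0.13 grip 7.8 F [-0.   0.4 -2.1] t 22.6
shift [-0.0002  0.0002  0.0015] rot [ 0.0013 -0.0003  0.0001] | alt [ 1.000e-03  2.000e-03 -3.141e+00]
```

```bash
python3 -m pendant '[[[0,0,0.0015],[0,0,0],0],[[0,0,0.0025],[0,0,0],0],[[0,0,0.0025],[0,0,0],0]]'; python3 -m pendant '[[[0,0,0],[0,0,0],0.02],[[0,0,0],[0,0,0],0.04],[[0,0,0],[0,0,0],0.04],[[0,0,0],[0,0,0],0.04],[[0,0,-0.1],[0,0,0],0.05],[[0,0,-0.1],[0,0,0],0.05],[[0,0,-0.1],[0,0,0],0.05],[[0,0,-0.1],[0,0,0],0.05],[[0,0,-0.1],[0,0,0],0.05]]'; python3 to.py 422.5 283.5 220 1.785
```

```text
time: 22.85
tool_pos: [645.2, -34.3, 369.6]
tcp_rot: [3.138, -0.0, 1.531]
contact_force: [-1.6, 0.4, 3.7]
grip_width: 7.8
time: 23.6
tool_pos: [645.1, -34.3, 469.2]
tcp_rot: [3.137, 0.0, 1.531]
contact_force: [0.0, -0.2, 0.3]
grip_width: 49.9
grasp [645.8 -34.3 310.2] rpy [3.137 0.    1.531] q6 -0.13 grip 49.9 F [ 0.  -0.2  0.3] t 23.6
shift [ 0.3087 -0.2354  0.0891] rot [ 0.0044  0.0006 -0.2539] | alt [ 1.000e-03 -6.000e-03  2.888e+00]
```

```bash
python3 -m pendant '[[[0.3087,-0.2354,0],[0.004,0,-0.254],0.05],[[0.3087,-0.2354,0],[0.004,0,-0.254],0.05],[[0.3087,-0.2354,0],[0.004,0,-0.254],0.05],[[0.3087,-0.2354,0],[0.004,0,-0.254],0.05],[[0.3087,-0.2354,0],[0.004,0,-0.254],0.05],[[0.3087,-0.2354,0],[0.004,0,-0.254],0.05],[[0.3087,-0.2354,0],[0.004,0,-0.254],0.05],[[0.3087,-0.2354,0],[0.004,0,-0.254],0.05],[[0.3087,-0.2354,0],[0.004,0,-0.254],0.05],[[0.3087,-0.2354,0],[0.004,0,-0.254],0.05]]'; python3 to.py 422.5 283.5 125 1.785
python3 - <<'E'
from h import *
c=cam("top");s=cam("side")
np.save("t9.npy",c,allow_pickle=True);np.save("s9.npy",s,allow_pickle=True)
a=cv2.resize(c["color"][180:260,130:230],None,fx=4,fy=4,interpolation=cv2.INTER_CUBIC)
b=cv2.resize(s["color"][110:190,260:360],None,fx=4,fy=4,interpolation=cv2.INTER_CUBIC)
P=[[415.7,318.7,130],[430.7,248.3,130],[422.5,283.5,75]]
print((proj(c,P)-[130,180])*4,(proj(s,P)-[260,110])*4+[400,0])
cv2.imwrite("pics/c11.png",np.hstack([a,b])[...,::-1])
E
```

```text
time: 24.43
tool_pos: [418.9, 286.7, 466.2]
tcp_rot: [-3.136, -0.001, 1.789]
contact_force: [0.3, 0.3, -0.2]
grip_width: 49.7
grasp [417.9 286.7 307.2] rpy [-3.136e+00 -1.000e-03  1.789e+00] q6 0.23 grip 49.7 F [ 0.3  0.3 -0.2] t 24.4333
shift [-0.0042  0.0039  0.1822] rot [-0.006  -0.0013  0.0038] | alt [ 2.000e-03 -9.000e-03 -3.138e+00]
[[ 23.87908823 173.21614402]
 [146.35742887 147.65527157]
 [117.61504048 171.94410521]] [[538.44301491  93.30631625]
 [562.20351216 133.39335363]
 [552.0408973  163.65197457]]
```

View pics/c11.png

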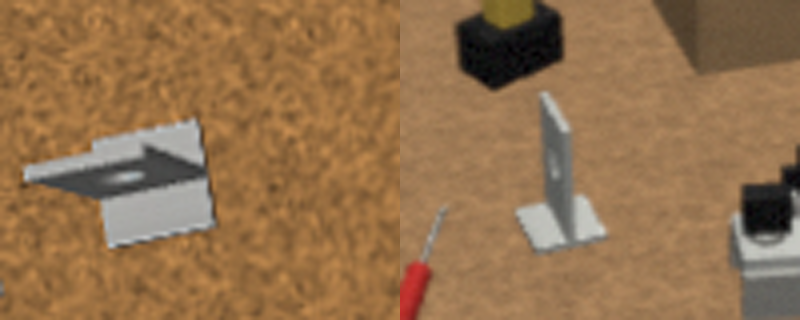

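A is unmoved: its top edge at (24,173)–(146,147) in the top view matches the prediction.

```bash
python3 -m pendant '[[[-0.004,0.003,0.08],[-0.006,0,0],0.05],[[-0.004,0.003,0.08],[-0.006,0,0],0.05],[[-0.004,0.003,0.12],[-0.006,0,0],0.05],[[-0.004,0.003,0.16],[-0.006,0,0],0.05],[[-0.004,0.003,0.182],[-0.006,0,0],0.05],[[-0.004,0.003,0.182],[-0.006,0,0],0.05],[[-0.004,0.003,0.182],[-0.006,0,0],0.05],[[-0.004,0.003,0.182],[-0.006,0,0],0],[[-0.004,0.003,0.182],[-0.006,0,0],0],[[-0.004,0.003,0.182],[-0.006,0,0],0]]';python3 -m pendant '[[[0,0,0],[0,0,0],0],[[0,0,0],[0,0,0],0],[[0,0,0],[0,0,0],0],[[0,0,0],[0,0,0],0],[[0,0,0],[0,0,0],0],[[0,0,0],[0,0,0],0]]'; python3 to.py 422.5 283.5 225 1.785
```

```text
time: 25.37
tool_pos: [426.2, 280.2, 287.6]
tcp_rot: [3.134, -0.001, 1.785]
contact_force: [-1.2, 0.0, 0.9]
grip_width: 34.7
time: 25.87
tool_pos: [425.6, 280.3, 286.1]
tcp_rot: [3.137, -0.0, 1.785]
contact_force: [-0.7, -0.6, 3.7]
grip_width: 7.9
grasp [426.3 280.5 127.1] rpy [ 3.137 -0.     1.785] q6 0.22 grip 7.9 F [-0.7 -0.6  3.7] t 25.8667
shift [ 0.0039 -0.002  -0.0979] rot [ 0.0043 -0.0003  0.0002] | alt [ 1.000e-03  7.000e-03 -3.141e+00]
```

```bash
python3 -m pendant '[[[0,0,-0.03],[0,0,0],0],[[0,0,-0.07],[0,0,0],0],[[0,0,-0.1],[0,0,0],0],[[0,0,-0.1],[0,0,0],0],[[0,0,-0.1],[0,0,0],0],[[0,0,-0.1],[0,0,0],0]]'; python3 to.py 565.9 58.6 226 1.531
```

```text
time: 26.37
tool_pos: [424.8, 279.9, 384.5]
tcp_rot: [3.14, 0.0, 1.785]
contact_force: [-1.1, 0.3, -3.6]
grip_width: 7.5
grasp [425.1 279.9 225.5] rpy [3.14  0.    1.785] q6 0.22 grip 7.5 F [-1.1  0.3 -3.6] t 26.3667
shift [-0.2462  0.0908 -0.0003] rot [1.600e-03 2.000e-04 2.541e-01] | alt [-0.000e+00  2.000e-03 -2.887e+00]
```

```bash
python3 -m pendant '[[[-0.2462,0.0908,-0.001],[0.0016,0,0.254],0],[[-0.2462,0.0908,-0.001],[0.0016,0,0.254],0],[[-0.2462,0.0908,-0.001],[0.0016,0,0.254],0],[[-0.2462,0.0908,-0.001],[0.0016,0,0.254],0],[[-0.2462,0.0908,-0.001],[0.0016,0,0.254],0],[[-0.2462,0.0908,-0.001],[0.0016,0,0.254],0],[[-0.2462,0.0908,-0.001],[0.0016,0,0.254],0],[[-0.2462,0.0908,-0.001],[0.0016,0,0.254],0],[[-0.2462,0.0908,-0.001],[0.0016,0,0.254],0]]'; python3 -m pendant '[[[0,0,0],[0,0,0],0],[[0,0,0],[0,0,0],0]]'; python3 to.py 648.8 55.3 226 1.531
python3 - <<'E'
from h import *
s=cam("side");np.save("s10.npy",s,allow_pickle=True)
crop(s,"pics/c12.png",300,120,430,230,5.4)
print((proj(s,[[605,61,170],[656,59,170],[566.1,62.5,174]])-[300,120])*5.4)
E
```

```text
time: 27.12
tool_pos: [566.2, 58.3, 384.8]
tcp_rot: [-3.139, -0.002, 1.529]
contact_force: [0.2, -0.1, -2.4]
grip_width: 8.2
time: 27.28
tool_pos: [565.6, 60.2, 386.5]
tcp_rot: [3.141, -0.001, 1.533]
contact_force: [-0.3, 0.4, -2.9]
grip_width: 8.0
grasp [565.7  60.4 227.5] rpy [ 3.141e+00 -1.000e-03  1.533e+00] q6 0.01 grip 8.0 F [-0.3  0.4 -2.9] t 27.2833
shift [-0.0017  0.0833  0.0015] rot [ 0.0005 -0.0014  0.0018] | alt [ 2.00e-03  1.00e-03 -3.14e+00]
[[320.15992407 215.19636655]
 [404.00181651 209.87479277]
 [256.06558058 213.83062737]]
```

View pics/c12.png

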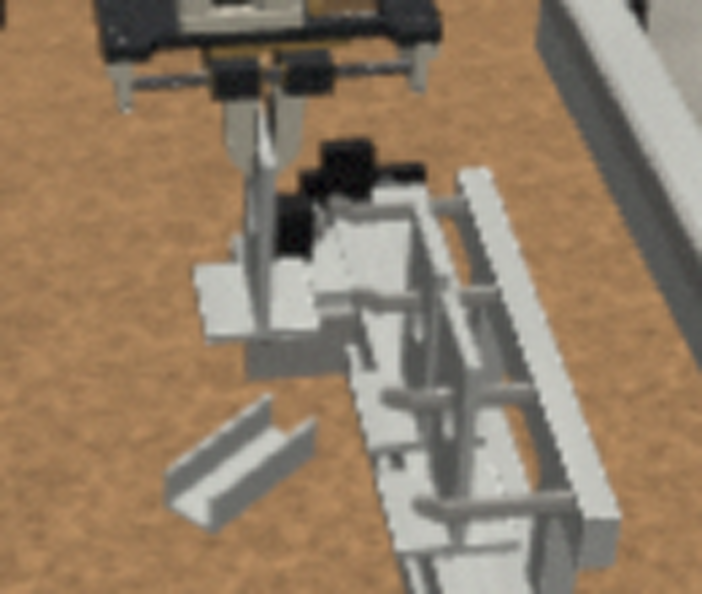

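B and C hang on pegs 1 and 2, and A is in front of peg 0 (340–460,208). Inserting.

```bash
python3 -m pendant '[[[-0.0015,0.02,0.001],[0,0,0],0],[[-0.0015,0.04,0.0015],[0,0,0],0],[[-0.0015,0.06,0.0015],[0,0,0],0],[[-0.0015,0.0833,0.0015],[0,0,0],0],[[-0.0015,0.0833,0.0015],[0,0,0],0],[[-0.0015,0.0833,0.0015],[0,0,0],0]]'; python3 -m pendant '[[[0,0,0.006],[0,0,0],0],[[0,0,0.011],[0,0,0],0],[[0,0,0.013],[0,0,0],0],[[0,0,0.0145],[0,0,0],0],[[0,0,0.0145],[0,0,0],0]]'; python3 to.py 648.8 55.3 211 1.531
```

```text
time: 27.83
tool_pos: [649.6, 55.1, 385.0]
tcp_rot: [3.141, -0.001, 1.533]
contact_force: [0.3, 0.6, -2.0]
grip_width: 8.0
time: 28.25
tool_pos: [649.1, 54.2, 371.3]
tcp_rot: [3.14, -0.001, 1.531]
contact_force: [-0.1, -0.5, -3.4]
grip_width: 7.8
grasp [649.4  54.3 212.3] rpy [ 3.140e+00 -1.000e-03  1.531e+00] q6 0.0 grip 7.8 F [-0.1 -0.5 -3.4] t 28.25
shift [ 0.0011 -0.0003  0.0013] rot [ 0.0017 -0.0012  0.0002] | alt [ 2.000e-03  3.000e-03 -3.141e+00]
```

```bash
python3 -m pendant '[[[0,0,0.001],[0,0,0],0],[[0,0,0.002],[0,0,0],0],[[0,0,0.0025],[0,0,0],0],[[0,0,0.0025],[0,0,0],0]]'; python3 -m pendant '[[[0,0,0],[0,0,0],0.02],[[0,0,0],[0,0,0],0.04],[[0,0,0],[0,0,0],0.04],[[0,0,0],[0,0,0],0.04],[[0,0,-0.15],[0,0,0],0.05],[[0,0,-0.15],[0,0,0],0.05],[[0,0,-0.15],[0,0,0],0.05],[[0,0,-0.15],[0,0,0],0.05],[[0,0,-0.15],[0,0,0],0.05],[[0,0,-0.15],[0,0,0],0.05]]'; python3 -m pendant '[[[0,-0.2,0],[0,0,0],0.05],[[0,-0.2,0],[0,0,0],0.05],[[0,-0.2,0],[0,0,0],0.05],[[0,-0.2,0],[0,0,0],0.05],[[0,-0.2,0],[0,0,0],0.05],[[0,-0.2,0],[0,0,0],0.05],[[0,-0.2,0],[0,0,0],0.05],[[0,-0.2,0],[0,0,0],0.05]]'
python3 - <<'E'
from h import *
s=cam("side");c=cam("top")
a=cv2.resize(s["color"][125:245,310:440],None,fx=3,fy=3,interpolation=cv2.INTER_CUBIC)
b=cv2.resize(c["color"][90:210,150:283],None,fx=3,fy=3,interpolation=cv2.INTER_CUBIC)
cv2.imwrite("pics/c13.png",np.hstack([a,b])[...,::-1])
E
```

```text
time: 28.58
tool_pos: [649.3, 54.1, 370.8]
tcp_rot: [3.138, -0.001, 1.531]
contact_force: [-3.9, -0.0, 7.1]
grip_width: 7.8
time: 29.42
tool_pos: [649.1, 53.9, 520.5]
tcp_rot: [3.135, -0.001, 1.531]
contact_force: [-0.2, 0.3, -0.4]
grip_width: 49.7
time: 30.08
tool_pos: [449.8, 61.8, 517.7]
tcp_rot: [3.14, -0.001, 1.531]
contact_force: [0.0, 0.2, 0.0]
grip_width: 50.1
```

View pics/c13.png

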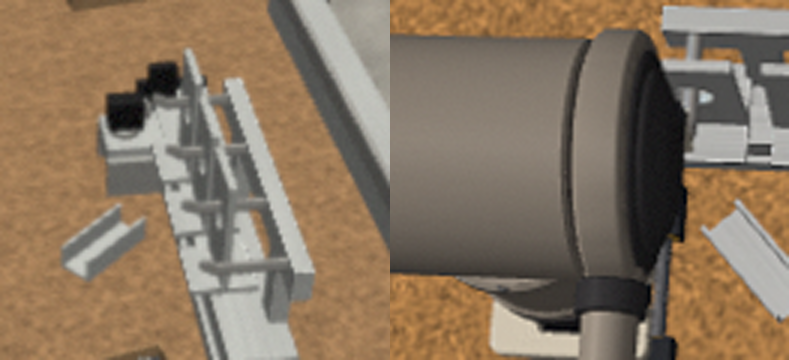

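All three brackets hang upright and the pin is seated. For a last check of the button I'll move the arm aside and use one enlarged top crop.

```bash
python3 -m pendant '[[[-0.25,0,0],[0,0,0],0.05],[[-0.25,0,0],[0,0,0],0.05],[[-0.25,0,0],[0,0,0],0.05],[[-0.25,0,0],[0,0,0],0.05],[[-0.25,0,0],[0,0,0],0.05],[[-0.25,0,0],[0,0,0],0.05],[[-0.25,0,0],[0,0,0],0.05],[[-0.25,0,0],[0,0,0],0.05],[[-0.25,0,0],[0,0,0],0.05],[[-0.25,0,0],[0,0,0],0.05]]'
python3 - <<'E'
from h import *
c=cam("top")
a=cv2.resize(c["color"][130:175,190:240],None,fx=8,fy=8,interpolation=cv2.INTER_CUBIC)
b=cv2.resize(c["color"][95:220,190:440],None,fx=1.6,fy=1.6,interpolation=cv2.INTER_CUBIC)
im=np.zeros((360,800,3),np.uint8);im[:,:400]=a;im[:b.shape[0],400:]=b[:,:400]
cv2.imwrite("pics/c14.png",im[...,::-1])
L=np.array([595.07,161.4]);rx=np.array([.9992,-.0402]);ry=np.array([.0402,.9992])
f=lambda x,y,z:[*(L+x*rx+y*ry),z]
P=[f(x,y,111) for x,y in((-22,-13),(-22,13),(22,13),(22,-13))]+[f(22,0,91),f(29,0,91),f(29,9,91),f(29,-9,91)]
print(((proj(c,P)-[190,130])*8).round(0).tolist())
E
```

```text
time: 31.02
tool_pos: [440.0, -187.1, 517.8]
tcp_rot: [3.14, -0.002, 1.532]
contact_force: [0.1, 0.4, -1.0]
grip_width: 50.4
[[194.0, 222.0], [106.0, 219.0], [119.0, 74.0], [207.0, 77.0], [178.0, 95.0], [180.0, 72.0], [150.0, 71.0], [209.0, 74.0]]
```

View pics/c14.png

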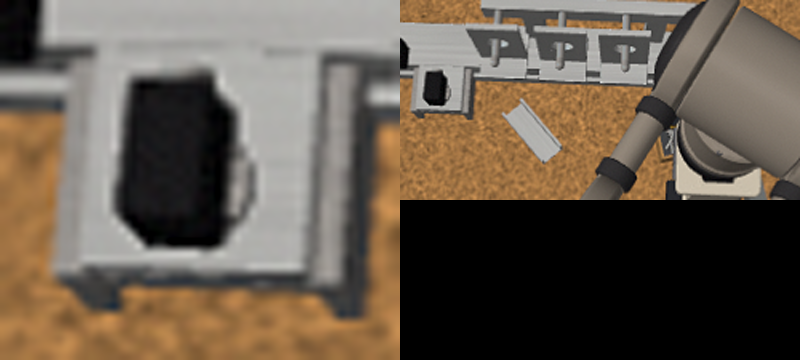

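The head sits at the predicted home pixels, the collar is flush, and three brackets hang on pegs 0–2. The head hides the button from this camera, but I measured the seating at release. Handing in.

```bash
python3 -c "
from plant import *
print(get_obs()['contact_force'].round(1)); close_job()"
```

```text
[-0.2 -0.4  0.4]
the job is handed in; nothing more can be done
```

The job is done and handed in at about 31 s of the 210 s. I could not see directly that the pin's button had sprung out.

- **Carriage:** I slid it 80 mm by its fin. The tongue hole then measured about 1 mm from the lug hole.
- **Pin:** I squeezed the head with the button in (44 mm opening), guided the pin through both holes and seated it with 9 N of upward force on the collar. Then I let go.
- **Brackets:** Three were present. They now hang on pegs 0, 1 and 2, put on after the pin was home.

**Last checks:**
- The pictures show all three brackets upright on their pegs, and the pin upright with its collar flush on the tongue. Its head was about 1 mm off the predicted spot.
- The arm is clear and touches nothing.
- The robot never went near the bystanders, but I did not measure them at the end.
- At its home position the head hides the button from the top camera. I take it as out from the seating height (within about 1 mm) and the free release, and I did not test the lock by pulling.

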